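Swap the battery packs on the charger

TASK

The green-banded battery pack in the charger is full: squeeze its two yellow side buttons together to free the latch, lift it out and stand it upright in the wooden tray. Then put the flat, red-banded pack fully down into the charger so that both of its latches spring out and lock, press the charger's blue start button fully in once, and let go. Leave the cup, the tape roll and the wood offcut where they are.

Things in the scene. Friction and masses are not known exactly. Their poses are not given: they have to be found in the camera images.
- charger: Fixed black and grey charger, 135 (x) x 80 (y) mm. Origin: on the bench under its well's centre; x points away from the start button, z up. Rim 43 mm above the bench. Well 72 (x) x 44 (y) mm (3 and 2 mm room each side of a pack), sloped lead-in 5 mm wide, 10 high at the rim. Seated packs lie along x, buttons towards +y and -y, button centres 62 mm above the bench.
- well_floor (a point): Centre of the charger's well floor, 10 mm above the bench; a seated pack's origin lies here. Latch teeth hook under lips on the well's +y and -y sides. A pack goes in freely with its buttons squeezed; pushed down otherwise with about 10 N its teeth snap in.
- full_pack: Loose pack, grey with green band, 66 (x) x 40 (y) x 78 (z) mm, about 0.33 kg; origin: centre of underside, z up. A yellow button on each long side (+y, -y): 24 mm wide, 20 high, centre 52 mm up, 56 mm over both when out, 42 when squeezed in. Under each a latch tooth, 3 to 16 mm up, stands 6 mm proud, flush when squeezed. Symmetric: fits either way round. It starts latched in the charger.
- flat_pack: Loose pack, grey with red band, 66 (x) x 40 (y) x 78 (z) mm, about 0.33 kg; origin: centre of underside, z up. A yellow button on each long side (+y, -y): 24 mm wide, 20 high, centre 52 mm up, 56 mm over both when out, 42 when squeezed in. Under each a latch tooth, 3 to 16 mm up, stands 6 mm proud, flush when squeezed. Symmetric: fits either way round. It starts standing on the bench.
- full_pack_p (a joint): Travel of the yellow button on the green pack's +y side. 0 = sprung out, grows as pressed inward, 0.007 m = fully in (stop). Spring about 2 N at 0, 6 N fully in. Its tooth is one piece with it and clears the charger's lip from 0.004 m (0.006 m if the pack leans to that side).
- full_pack_p_face (a point): Middle of the outer face of the yellow button on the green pack's +y side, 52 mm above the pack's underside, 28 mm from its centre plane when out, 21 mm when fully in.
- full_pack_n (a joint): Travel of the yellow button on the green pack's -y side. 0 = sprung out, grows as pressed inward, 0.007 m = fully in (stop). Spring about 2 N at 0, 6 N fully in. Its tooth is one piece with it and clears the charger's lip from 0.004 m (0.006 m if the pack leans to that side).
- full_pack_n_face (a point): Middle of the outer face of the yellow button on the green pack's -y side, 52 mm above the pack's underside, 28 mm from its centre plane when out, 21 mm when fully in.
- flat_pack_p (a joint): Travel of the yellow button on the red pack's +y side. 0 = sprung out, grows as pressed inward, 0.007 m = fully in (stop). Spring about 2 N at 0, 6 N fully in. Its tooth is one piece with it and clears the charger's lip from 0.004 m (0.006 m if the pack leans to that side).
- flat_pack_p_face (a point): Middle of the outer face of the yellow button on the red pack's +y side, 52 mm above the pack's underside, 28 mm from its centre plane when out, 21 mm when fully in.
- flat_pack_n (a joint): Travel of the yellow button on the red pack's -y side. 0 = sprung out, grows as pressed inward, 0.007 m = fully in (stop). Spring about 2 N at 0, 6 N fully in. Its tooth is one piece with it and clears the charger's lip from 0.004 m (0.006 m if the pack leans to that side).
- flat_pack_n_face (a point): Middle of the outer face of the yellow button on the red pack's -y side, 52 mm above the pack's underside, 28 mm from its centre plane when out, 21 mm when fully in.
- tray: Fixed shallow wooden tray, 140 (x) x 110 (y) x 22 (z) mm outside, walls and floor 4 mm thick. Origin: centre of its underside, on the bench; z up.
- start_button (a joint): Round blue push button on the charger's front part, 24 mm across, pressed straight down: 0 = up, 0.005 m = fully in, takes about 4 N and springs back.
- start_button_top (a point): Centre of the top face of the blue start button, 43 mm above the bench when up, 68 mm from the well's centre towards the charger's -x. A pack in the charger rises to 88 mm above the bench, its near end 35 mm from this point.
- cup: Bystander: loose red-brown wooden cup, 53 mm across, 60 mm high. Origin: centre of the underside.
- tape: Bystander: loose roll of masking tape lying flat, 96 mm across, 25 mm high. Origin: centre of the underside.
- offcut: Bystander: loose flat offcut of pale wood, 103 (x) x 75 (y) x 20 mm. Origin: centre of the underside.

How it is judged:
On the way, in this order (a step that is already met when the one before it is completed fails the run):
1. both buttons of the green pack are squeezed while it still sits in the charger (value of joint each of full_pack_p, full_pack_n above 0.0045 m and z of full_pack in the frame of charger below 0.016 m and horizontal distance between full_pack and charger below 0.01 m), for 0.05 s.
2. the green pack is lifted clear of the charger (z of full_pack in the frame of charger above 0.042 m), for 0.05 s.
3. the green pack stands upright in the tray, let go (both buttons out) (horizontal distance between full_pack and tray below 0.055 m and z of full_pack in the frame of tray below 0.012 m and angle between full_pack's own z axis and vertical below 0.12 rad and value of joint each of full_pack_p, full_pack_n below 0.0025 m and contact force between the fingers and full_pack below 0.1 N), for 0.2 s.
4. the red pack sits fully down in the charger, both latches sprung out, let go (horizontal distance between flat_pack and charger below 0.006 m and z of flat_pack in the frame of charger between 0.006 and 0.0125 m and angle between flat_pack's own z axis and vertical below 0.06 rad and value of joint each of flat_pack_p, flat_pack_n below 0.0025 m and contact force between the fingers and flat_pack below 0.1 N), for 0.2 s.
5. the blue start button is pressed fully in (value of joint start_button above 0.004 m), for 0.05 s.
At the end, for the whole second after the job is handed in: Green pack upright (within 7 degrees) on the tray floor, buttons out; red pack on the charger's well floor (within 2.5 mm), latched, each button less than 2.5 mm pressed; start button pressed over 4 mm and up again; both packs at rest (horizontal distance between full_pack and tray below 0.055 m and z of full_pack in the frame of tray below 0.012 m and angle between full_pack's own z axis and vertical below 0.12 rad and value of joint each of full_pack_p, full_pack_n, flat_pack_p, flat_pack_n below 0.0025 m and horizontal distance between flat_pack and charger below 0.006 m and z of flat_pack in the frame of charger between 0.006 and 0.0125 m and angle between flat_pack's own z axis and vertical below 0.06 rad and value of joint start_button below 0.001 m and linear speed of each of full_pack, flat_pack below 0.02 m/s); the robot touches nothing.
It fails at once if the red-brown wooden cup is moved more than 30 mm or tipped over (distance of cup from where it was at the start of the episode above 0.03 m or angle between cup's own z axis and vertical above 0.5 rad).
It fails at once if the roll of masking tape is moved more than 30 mm or tipped over (distance of tape from where it was at the start of the episode above 0.03 m or angle between tape's own z axis and vertical above 0.5 rad).
It fails at once if the wood offcut is moved more than 30 mm or tipped over (distance of offcut from where it was at the start of the episode above 0.03 m or angle between offcut's own z axis and vertical above 0.5 rad).
It also fails if it takes over 64 s, if anything falls off the work surface, if the arm or the gripper's body presses on something with over 40 N, if the wrist force passes 120 N, or if a joint passes its speed limit or range.

ROBOT

A 7-joint arm with a two-finger parallel gripper is mounted at the origin on a cart in front of the work surface, level with it; the furniture and walls round the work are solid. World frame = base frame: x ahead of the robot, y to its left, z up, the work surface at z = 0. Lengths are in m, angles in rad, forces in N, time in s.
With the tool pointing down it reaches from about 0.4 to 0.875 m from the base axis. Payload 19.3 kg.
Tool frame: the origin (TCP) lies midway between the tips of the shut fingers; the grasp point (between the pads) lies bot.tcp_to_grasp behind it (bot.tcp_to_grasp is the distance from the TCP to the grasp point, in m); z points along the fingers, y is the line along which they close (so a half turn about z gives the same grasp; the last joint's range is limited). The gripper opens to 85 mm and grips with 20 to 120 N. Pads are 22 mm wide; open, the fingers measure 114 mm over their backs; the gripper's body (76 mm by 85 mm) begins 54 mm behind the grasp point. The pads swing forward as they close: fully open they stand 13 mm farther back than shut.
Start: joints at [1.074, 0.521, -0.036, 1.599, 0.021, 1.021, -0.113], TCP at [0.259, -0.569, 0.231] pointing down, gripper open.
Joint ranges: [-2.91, 2.91], [-0.3, 2.13], [-1.5, 1.42], [0.17, 2.43], [-1.26, 4.41], [0.16, 1.93], [-2.52, 2.52]. Speed limits (rad/s): [1.89, 1.89, 2.39, 2.39, 3.01, 3.01, 3.01].

INTERFACE

Orientations are given as [roll, pitch, yaw] about the fixed x, y, z axes, in that order (R = Rz(yaw) Ry(pitch) Rx(roll)).
In Python, from workcell import observe, imaging, bot gives the robot as it stands.
- The arm moves only by the tool send_rows, never from a script. Its argument "plan" is text: rows parted by semicolons, each of 7 numbers parted by spaces: the shift along the tool's x, y, z in m, then the turn, a rotation vector about the tool's x, y, z in degrees, then the finger opening in m, from 0 to 0.0854. In form: dx dy dz rx ry rz claw; .... A call has 1 to 10 rows; each row is the pose to reach, as a shift and turn from the pose commanded when the call began, along the tool's axes at that moment; what a row does not reach only later rows make up. A row lasts 1/12 s, in which the tool goes at most 41.7 mm and 7.16 degrees, less where a joint would pass 70% of its speed; a pose out of reach is approached as far as the arm can. A call with a gripper value outside its range is refused whole. The fingers move at their own pace and stop on an object; "grip_force" is the grip in N (left out, the last holds). Time passes only in rows, so rows that repeat a pose let the fingers close. It gives the time, the measured TCP pose, the force, the opening and the grip force at its end, in the units of the state.
- observe(): the state, without advancing time (a new reading comes with each control period).
- imaging.grab_frame(name): name is "side" or "top" or "wrist"; returns a dict with "color" (384x512x3 uint8, red, green, blue), "fx", "fy", "cx", "cy" (pixels), "eye" and "orientation" of the camera in the world; the wrist camera has in their place "tool_from_camera" (4x4, takes a point from camera to tool coordinates, whose origin is the TCP and whose axes are the flange's). Camera axes: x right, y down, z forward; pixel columns grow to the right and rows downward; lengths in m; the calibration is good to about 2 mm. A picture is of the moment at which its call begins: read the wrist's pose just before it. There is no depth.
- bot.job_done(): hands the job in; it is judged then, once.
The state is a dict: "clock": time; "qpos": joint angles; "qd": joint speeds; "joint_efforts": joint torques, N m; "position": TCP position; "tool_rot": TCP orientation; "force": force on the tool from outside, world axes, zero at the start; "moment": the same for the moment, N m; "grip_width": finger opening in m; "finger_force": force on a finger pad.
Only numpy, scipy, OpenCV 4.12 (cv2) and the standard library are available. Lean on these libraries where they do the work, as an engineer would, in place of code of your own. Each camera call takes 0.05 s, during which the arm holds its last target. There are 200 camera calls.

## Working session

There is one attempt and no reset: what is moved stays moved. The work goes in short steps, Python scripts to look and compute and a tool call to move; the robot and the scene stay as the last step left them, time stands still between calls to the robot, and variables do not carry over. Pictures are saved under pics/ and viewed, at most 10 in all, crops included, and the job is handed in when it is done.

Besides the shell and the picture viewer there is one more tool, called by a JSON object that holds its "op" and its "data", one argument or row to a line. send_rows: Moves the arm, as the interface text tells. Its arguments: {"type":"object","properties":{"plan":{"type":"string"},"grip_force":{"type":"number"}},"required":["plan"]}

```bash
mkdir -p pics; ls
python3 - <<'E'
from workcell import observe, imaging, bot
import cv2,numpy as np
s=observe();print(s['clock'],s['position'],s['tool_rot'],s['grip_width'],bot.tcp_to_grasp)
ims=[]
for n in ("top","side"):
    f=imaging.grab_frame(n);print(n,f['fx'],f['fy'],f['cx'],f['cy'],f['eye'],f['orientation'])
    cv2.imwrite(f"pics/{n}0.png",f['color'][:,:,::-1])
E
```

```text
pics
0.0 [ 0.25856382 -0.56864935  0.23073432] [-3.14047496e+00  8.11018769e-05  4.26795208e-01] 0.0852601932119945 0.0187
top 479.0260221193461 479.0260221193461 254.60672732740696 185.40601064502587 [0.47118487 0.00995959 1.23938769] [-3.06324639 -0.00795501 -1.60114609]
side 420.8339248278751 420.8339248278751 253.53266242262745 185.75649825497885 [0.37772153 0.83911864 0.78156291] [-2.27248161 -0.0190083  -2.90822892]
```

View pics/top0.png

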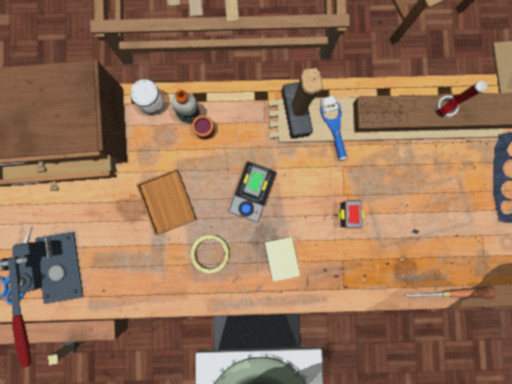

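View pics/side0.png

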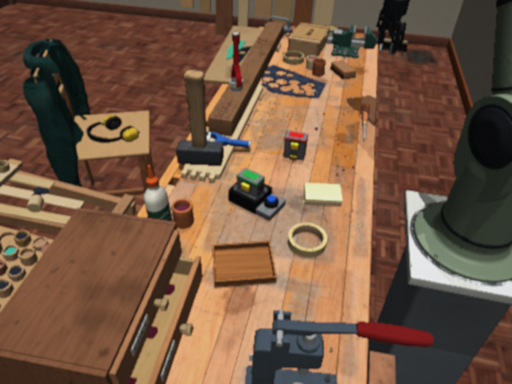

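The top view shows the green pack in the charger at (256,180), the blue button at (247,209), the red pack at (351,213), the tray at (167,202), the tape at (210,254), the offcut at (282,259) and the cup at (204,127). I'll measure these next.

```bash
cat > h.py <<'E'
from workcell import observe, imaging, bot
import cv2,numpy as np
from scipy.spatial.transform import Rotation as Ro
def cam(n):
    s=observe();f=imaging.grab_frame(n)
    if n=="wrist":
        T=np.eye(4);T[:3,:3]=Ro.from_euler('xyz',s['tool_rot']).as_matrix();T[:3,3]=s['position']
        C=T@np.array(f['tool_from_camera']);f['R'],f['e']=C[:3,:3],C[:3,3]
    else: f['R'],f['e']=Ro.from_euler('xyz',f['orientation']).as_matrix(),np.array(f['eye'])
    f['hsv']=cv2.cvtColor(f['color'],cv2.COLOR_RGB2HSV);return f
def ray(f,p,z):
    p=np.atleast_2d(np.asarray(p,float));d=np.c_[(p[:,0]-f['cx'])/f['fx'],(p[:,1]-f['cy'])/f['fy'],np.ones(len(p))]@f['R'].T
    return (f['e']+d*((z-f['e'][2])/d[:,2])[:,None])[:,:2]
H={'green':((45,100,80),(85,255,255)),'red':((0,190,170),(6,255,255)),'blue':((105,150,80),(125,255,255)),'yellow':((22,170,120),(35,255,255))}
def blobs(f,c,mn=8,roi=None):
    m=cv2.inRange(f['hsv'],*H[c])
    if roi: k=np.zeros_like(m);k[roi[1]:roi[3],roi[0]:roi[2]]=1;m=m*k
    return [x for x in cv2.findContours(m,cv2.RETR_EXTERNAL,cv2.CHAIN_APPROX_NONE)[0] if cv2.contourArea(x)>mn]
def rect(f,c,z):
    P=ray(f,c[:,0,:],z)*1000;(o,wh,a)=cv2.minAreaRect(P.astype(np.float32));return np.round(o,1),np.round(wh,1),round(a,1)
E
python3 - <<'E'
from h import *
f=cam("top")
for c,z,r in(('green',.088,(220,150,290,230)),('red',.078,(330,190,375,235)),('blue',.043,(220,150,290,230)),('yellow',.062,(220,150,290,230)),('yellow',.052,(330,190,375,235))):
    for b in blobs(f,c,4,r): print(c,cv2.boundingRect(b),*rect(f,b,z))
# tray corners eyeballed
t=np.array([[138,184],[181,170],[197,215],[154,234]]);P=ray(f,t,.022)*1000;print(P.round(),P.mean(0))
for n,p,z in(('tape',(210,254),.025),('off',(282,259),.02),('cup',(204,127),.06)):print(n,ray(f,p,z)*1000)
o=f['color'][:,:,::-1]
cv2.imwrite('pics/c1.png',np.hstack([cv2.resize(o[150:230,215:295],(400,400),interpolation=2),cv2.resize(o[173:253,311:391],(400,400),interpolation=2)]))
s=cam("wrist");cv2.imwrite('pics/w0.png',s['color'][:,:,::-1])
E
```

```text
green (248, 172, 15, 19) [572.2  -3.6] [24.3 42.2] 67.7
red (350, 207, 8, 15) [ 485.4 -239.6] [17.  34.1] 87.4
blue (241, 204, 10, 10) [507.7  22.1] [22.5 22.4] 88.3
yellow (263, 182, 4, 8) [561.9 -27.7] [ 5.5 18.8] 69.8
yellow (244, 175, 4, 7) [582.8  20.7] [ 4.4 16.6] 61.9
yellow (339, 209, 6, 10) [ 488.7 -215. ] [11.  22.2] 56.6
[[579. 294.]
 [611. 184.]
 [496. 146.]
 [451. 255.]] [534.19548161 219.63583481]
tape [[396.7008679  114.70239889]]
off [[378.27472454 -66.10417157]]
cup [[713.09453547 119.37534881]]
```

View pics/c1.png

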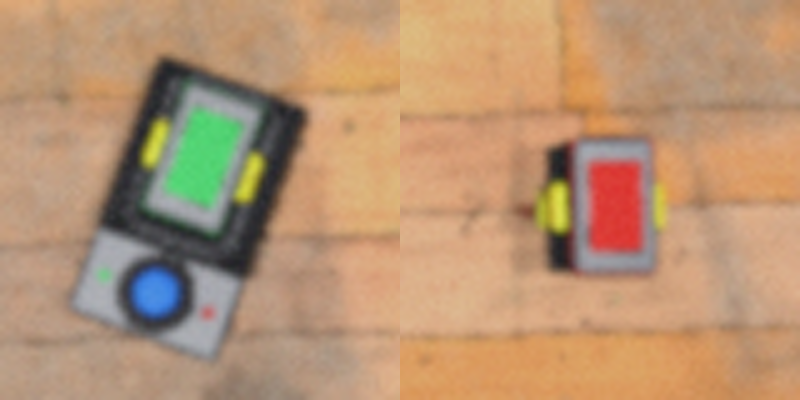

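{"op": "send_rows", "data": {
  "plan": "0.342 -0.206 -0.02 0 0 27 0.085;0.342 -0.206 -0.02 0 0 27 0.085;0.342 -0.206 -0.02 0 0 27 0.085;0.342 -0.206 -0.02 0 0 27 0.085;0.342 -0.206 -0.02 0 0 27 0.085;0.342 -0.206 -0.02 0 0 27 0.085;0.342 -0.206 -0.02 0 0 27 0.085;0.342 -0.206 -0.02 0 0 27 0.085;0.342 -0.206 -0.02 0 0 27 0.085;0.342 -0.206 -0.02 0 0 27 0.085"
}}

```text
clock: 1.03
position: [0.4867, -0.2361, 0.2515]
tool_rot: [-3.141, -0.001, -0.042]
force: [-0.3, -0.2, 0.3]
grip_width: 0.0849
finger_force: 0.0
```

```bash
cat >> h.py <<'E'
def go(x,y,z,yaw):
    s=observe();R=Ro.from_euler('xyz',s['tool_rot']).as_matrix();G=Ro.from_euler('xyz',[np.pi,0,np.radians(yaw)]).as_matrix()
    print('go',np.round(R.T@(np.array([x,y,z])/1000-s['position']),4),np.round(Ro.from_matrix(R.T@G).as_rotvec(degrees=True),1))
E
python3 - <<'E'
from h import *
f=cam("wrist");print(f['fx'],f['e'],f['R'].round(2))
cv2.imwrite('pics/w1.png',f['color'][:,:,::-1])
for c,z in(('red',.078),('yellow',.052),('green',.088),('blue',.043)):
    for b in blobs(f,c,30): print(c,cv2.boundingRect(b),*rect(f,b,z))
go(572,-4,250,-22)
E
```

```text
287.38022652914566 [ 0.55589665 -0.23893283  0.39547779] [[-0.04 -0.96 -0.27]
 [-1.    0.04  0.01]
 [-0.    0.27 -0.96]]
yellow (237, 159, 5, 17) [ 487.8 -215.6] [ 4.9 19.8] 86.6
yellow (278, 158, 5, 19) [ 485.7 -265.3] [ 4.9 22.3] 89.1
yellow (55, 98, 10, 22) [564.8 -13.4] [ 8.4 24.5] 70.7
green (9, 75, 32, 51) [573.2  -2.5] [26.1 43.9] 68.4
blue (38, 147, 19, 18) [510.2  21.1] [22.7 21.1] 87.6
blue (226, 0, 27, 40) [ 651.7 -224.9] [39.5 19.3] 13.1
go [ 0.0741 -0.2311  0.0024] [-0.2 -0.1 19.9]
```

View pics/w1.png

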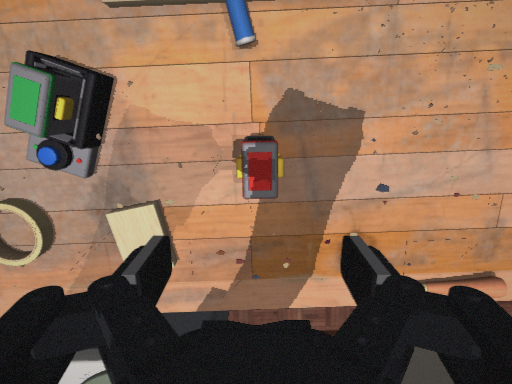

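The wrist view shows the red pack at (260,168) with its buttons at (239,167) and (280,167). The charger is at left. Moving on to the green pack.

{"op": "send_rows", "data": {
  "plan": "0.074 -0.231 0.002 0 0 20 0.085;0.074 -0.231 0.002 0 0 20 0.085;0.074 -0.231 0.002 0 0 20 0.085;0.074 -0.231 0.002 0 0 20 0.085;0.074 -0.231 0.002 0 0 20 0.085;0.074 -0.231 0.002 0 0 20 0.085;0.074 -0.231 0.002 0 0 20 0.085"
}}

```text
clock: 1.67
position: [0.5704, -0.0046, 0.249]
tool_rot: [-3.139, 0.001, -0.386]
force: [-0.2, 1.2, -0.5]
grip_width: 0.0849
finger_force: 0.0
```

Run:
```python
from h import *
f=cam("wrist");print(observe()['position'])
cv2.imwrite('pics/w2.png',f['color'][:,:,::-1])
for c,z in(('green',.088),('yellow',.062),('blue',.043)):
    for b in blobs(f,c,30): print(c,cv2.boundingRect(b),*rect(f,b,z))
```

```text
[ 0.56993966 -0.00679434  0.24886409]
green (243, 153, 24, 39) [572.9  -3.5] [25.3 42.1] 67.9
yellow (274, 159, 5, 20) [562.3 -26.3] [ 4.7 22.7] 68.9
yellow (446, 156, 11, 20) [ 488.7 -216.3] [ 9.2 23.1] 88.6
yellow (426, 153, 7, 14) [ 505.8 -194.5] [17.2  4.8] 0.4
blue (247, 207, 18, 18) [510.1  21. ] [22.1 23.6] 68.0
blue (390, 0, 36, 46) [ 659.  -217.5] [52.2 20.6] 9.0
```

View pics/w2.png

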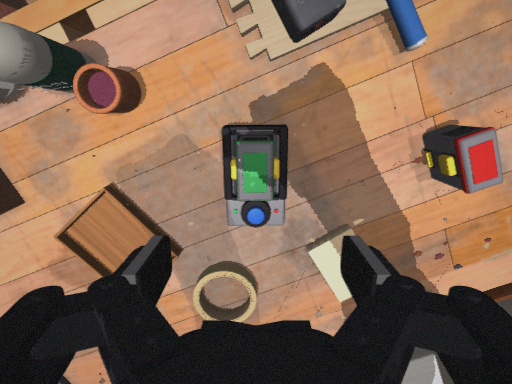

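The wrist view shows the charger upright in the frame at (255,175), with the green label at (255,172). The tray is at (118,235).

Run:
```python
from h import *
go(572.8,-3.6,130,-22.1)
go(572.8,-3.6,48,-22.1)
```

```text
go [ 0.0015 -0.0038  0.1189] [-0.1  0.  -0.1]
go [ 0.0016 -0.0037  0.2009] [-0.1  0.  -0.1]
```

{"op": "send_rows", "data": {
  "plan": "0.001 -0.003 0.04 0 0 0 0.085;0.001 -0.003 0.08 0 0 0 0.085;0.001 -0.003 0.115 0 0 0 0.085;0.001 -0.003 0.115 0 0 0 0.085;0.001 -0.003 0.115 0 0 0 0.085;0.001 -0.003 0.115 0 0 0 0.085"
}}

```text
clock: 2.22
position: [0.572, -0.0103, 0.1362]
tool_rot: [-3.141, -0.002, -0.394]
force: [1.1, 0.4, 0.6]
grip_width: 0.085
finger_force: 0.0
```

Run:
```python
from h import *
f=cam("wrist");print(observe()['position'],observe()['force'])
for c,z in(('green',.088),('yellow',.067),('blue',.043)):
    for b in blobs(f,c,30): print(c,cv2.boundingRect(b),*rect(f,b,z))
cv2.imwrite('pics/w3.png',f['color'][:,:,::-1])
go(572.8,-3.6,48,-22.1)
```

```text
[ 0.57220532 -0.0102515   0.13659581] [0.48356849 0.05681841 0.12986232]
green (228, 183, 37, 59) [572.4  -2.9] [25.4 43.9] 67.9
green (217, 164, 59, 7) [602.9 -15.8] [39.5  4.1] 67.4
yellow (211, 190, 8, 29) [581.6  20.9] [ 4.7 23.1] 68.1
yellow (276, 189, 8, 29) [562.9 -26.4] [ 5.5 23.1] 68.5
yellow (488, 172, 9, 21) [ 516.4 -182.7] [ 4.5 16. ] 88.3
blue (238, 253, 25, 23) [509.8  21.5] [22.2 22.8] 67.5
blue (468, 0, 34, 20) [ 636.3 -216.1] [24.3 12.2] 67.4
go [-0.0022 -0.0063  0.0886] [-0.1 -0.1 -0.5]
```

View pics/w3.png

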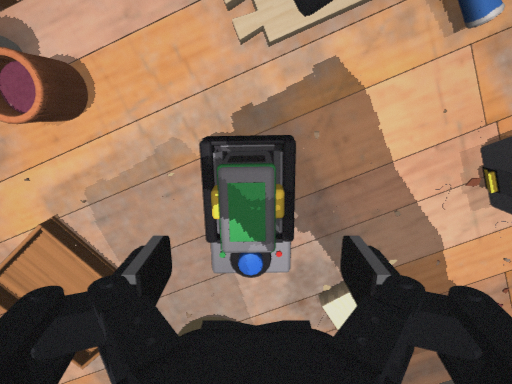

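The pack is centred at column 247 and the fingers at 256, so about 6 mm of sideways shift is needed. This agrees with the numbers.

{"op": "send_rows", "data": {
  "plan": "-0.002 -0.0065 0 0 0 -0.5 0.085;-0.002 -0.0065 0.02 0 0 -0.5 0.085;-0.002 -0.0065 0.02 0 0 -0.5 0.085;-0.002 -0.0065 0.02 0 0 -0.5 0.085;-0.002 -0.0065 0.02 0 0 -0.5 0.085"
}}

```text
clock: 2.68
position: [0.5721, -0.0032, 0.1155]
tool_rot: [-3.141, -0.001, -0.385]
force: [-0.6, 0.6, 0.6]
grip_width: 0.0849
finger_force: 0.0
```

Run:
```python
from h import *
print(observe()['position']);go(572.6,-3.3,48,-22.1)
```

```text
[ 0.57214438 -0.00315112  0.11550113]
go [ 0.0004 -0.      0.0675] [-0.  -0.1  0.1]
```

{"op": "send_rows", "data": {
  "plan": "0 0 0.03 0 0 0 0.085;0 0 0.055 0 0 0 0.085;0 0 0.067 0 0 0 0.085;0 0 0.067 0 0 0 0.085;0 0 0.067 0 0 0 0.085;0 0 0.067 0 0 0 0.085"
}}

```text
clock: 3.18
position: [0.5725, -0.0033, 0.0488]
tool_rot: [-3.141, -0.002, -0.385]
force: [0.3, -0.0, 0.3]
grip_width: 0.0849
finger_force: 0.0
```

Run:
```python
from h import *
s=observe();print(s['position'],s['force']);go(572.6,-3.3,48,-22.1)
```

```text
[ 0.5725073  -0.00325018  0.04875199] [ 0.33125413 -0.01974997  0.31584034]
go [0.0001 0.     0.0008] [-0.  -0.1  0. ]
```

{"op": "send_rows", "data": {
  "plan": "0 0 0 0 0 0 0.03;0 0 0 0 0 0 0.03;0 0 0 0 0 0 0.03;0 0 0 0 0 0 0.03;0 0 0 0 0 0 0.03;0 0 0 0 0 0 0.03;0 0 0 0 0 0 0.03;0 0 0 0 0 0 0.03",
  "grip_force": 30
}}

```text
clock: 3.85
position: [0.5722, -0.0034, 0.0483]
tool_rot: [-3.141, -0.001, -0.385]
force: [-1.5, -2.0, 13.6]
grip_width: 0.0397
finger_force: 29.5
```

{"op": "send_rows", "data": {
  "plan": "0 0 -0.003 0 0 0 0.03;0 0 -0.008 0 0 0 0.03;0 0 -0.015 0 0 0 0.03;0 0 -0.025 0 0 0 0.03;0 0 -0.035 0 0 0 0.03;0 0 -0.05 0 0 0 0.03;0 0 -0.065 0 0 0 0.03;0 0 -0.08 0 0 0 0.03;0 0 -0.08 0 0 0 0.03"
}}

```text
clock: 4.6
position: [0.5731, -0.0032, 0.1307]
tool_rot: [-3.14, -0.004, -0.385]
force: [0.9, 0.9, -1.9]
grip_width: 0.0397
finger_force: 31.5
```

Run:
```python
from h import *
s=observe();print(s['position'],s['force'],s['grip_width'])
f=cam("top")
hsv=f['hsv'];p=hsv[195:210,160:172].reshape(-1,3);print('tray hsv',np.median(p,0))
m=cv2.inRange(hsv,(5,120,40),(20,255,int(np.median(p[:,2])+25)));k=np.zeros_like(m);k[160:245,125:210]=255;m=cv2.morphologyEx(m&k,cv2.MORPH_OPEN,np.ones((3,3)))
c=max(cv2.findContours(m,0,1)[0],key=cv2.contourArea);print(cv2.boundingRect(c),*rect(f,c,.015))
f=cam("side");w=f['color'][:,:,::-1];cv2.imwrite('pics/s1.png',np.hstack([cv2.resize(w[120:300,170:370],(400,360)),cv2.resize(cv2.cvtColor(m,cv2.COLOR_GRAY2BGR)[155:250,120:220],(400,360))]))
```

```text
[ 0.57312784 -0.00321285  0.13073855] [ 0.87992723  0.8710196  -1.87685224] 0.0397035240539967
tray hsv [ 14. 154. 197.]
(125, 168, 70, 66) [527.6 243.7] [143.7 153. ] 20.9
```

View pics/s1.png

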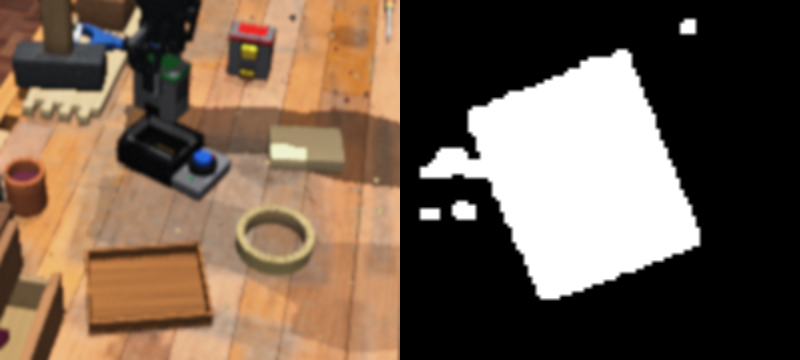

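The side view shows the green pack in the gripper, clear of the empty charger. The mask shows the tray outlined, with its centre near top pixel (166,202), about (532,223) mm.

{"op": "send_rows", "data": {
  "plan": "-0.01 -0.015 0 0 0 0 0.03;-0.026 -0.04 0 0 0 0 0.03;-0.045 -0.07 0 0 0 0 0.03;-0.064 -0.1 0 0 0 0 0.03;-0.083 -0.13 0 0 0 0 0.03;-0.1 -0.158 0.02 0 0 0 0.03;-0.115 -0.182 0.04 0 0 0 0.03;-0.123 -0.194 0.06 0 0 0 0.03;-0.123 -0.194 0.07 0 0 0 0.03;-0.123 -0.194 0.07 0 0 0 0.03"
}}

```text
clock: 5.53
position: [0.5285, 0.2228, 0.0544]
tool_rot: [3.138, 0.003, -0.383]
force: [-0.9, -0.5, -2.7]
grip_width: 0.0399
finger_force: 31.4
```

Run:
```python
from h import *
s=observe();print(s['position'],s['tool_rot'],s['force']);go(532,223,43,-22.1)
f=cam('wrist');cv2.imwrite('pics/w4.png',f['color'][:,:,::-1])
```

```text
[0.52853212 0.22283811 0.05440594] [ 3.13804394e+00  2.99322592e-03 -3.82756386e-01] [-0.91536774 -0.47707515 -2.66931842]
go [ 0.0032 -0.0015  0.0114] [0.2 0.2 0.2]
```

View pics/w4.png

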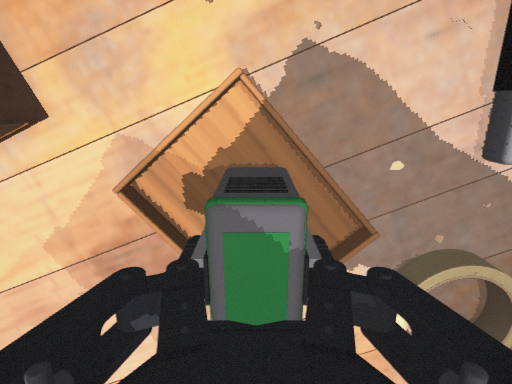

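The pack hangs over the tray's middle: tray corners are at (240,70), (117,190) and (377,236). Lowering it now.

{"op": "send_rows", "data": {
  "plan": "0.003 -0.001 0.004 0 0 0 0.03;0.003 -0.001 0.008 0 0 0 0.03;0.003 -0.001 0.01 0 0 0 0.03;0.003 -0.001 0.011 0 0 0 0.03;0.003 -0.001 0.011 0 0 0 0.03"
}}

```text
clock: 6.0
position: [0.5338, 0.2222, 0.0464]
tool_rot: [-3.141, -0.0, -0.385]
force: [0.2, -0.9, -4.4]
grip_width: 0.0395
finger_force: 31.4
```

{"op": "send_rows", "data": {
  "plan": "0 0 0.001 0 0 0 0.03;0 0 0.002 0 0 0 0.03;0 0 0.003 0 0 0 0.03;0 0 0.003 0 0 0 0.03"
}}

```text
clock: 6.33
position: [0.5336, 0.2226, 0.0432]
tool_rot: [3.142, 0.0, -0.385]
force: [-0.2, 0.1, -2.9]
grip_width: 0.0398
finger_force: 31.4
```

{"op": "send_rows", "data": {
  "plan": "0 0 0.001 0 0 0 0.03;0 0 0.0015 0 0 0 0.03;0 0 0.0015 0 0 0 0.03"
}}

```text
clock: 6.58
position: [0.5337, 0.2226, 0.0424]
tool_rot: [-3.141, -0.0, -0.385]
force: [-3.0, -1.3, 10.4]
grip_width: 0.0399
finger_force: 32.8
```

{"op": "send_rows", "data": {
  "plan": "0 0 0 0 0 0 0.05;0 0 0 0 0 0 0.07;0 0 0 0 0 0 0.085;0 0 0 0 0 0 0.085;0 0 0 0 0 0 0.085;0 0 -0.02 0 0 0 0.085;0 0 -0.05 0 0 0 0.085;0 0 -0.09 0 0 0 0.085;0 0 -0.13 0 0 0 0.085;0 0 -0.13 0 0 0 0.085"
}}

```text
clock: 7.42
position: [0.5365, 0.2237, 0.1789]
tool_rot: [-3.135, -0.006, -0.385]
force: [0.8, 0.9, 1.2]
grip_width: 0.0846
finger_force: 0.0
```

Run:
```python
from h import *
f=cam('wrist')
for c,z in(('green',.082),('yellow',.056)):
    for b in blobs(f,c,30): print(c,cv2.boundingRect(b),*rect(f,b,z))
f=cam('side')
for b in blobs(f,'green',10,(200,150,290,290)): r=cv2.boundingRect(b);print(r)
go(486.7,-240.5,200,-2.4)
```

```text
green (244, 169, 31, 48) [534.2 222.5] [25.9 42.8] 68.0
green (236, 154, 47, 6) [563.9 210.5] [38.9  4.2] 68.0
yellow (283, 176, 6, 23) [523.1 199.3] [ 4.8 22. ] 69.4
yellow (230, 175, 6, 25) [542.1 246.7] [ 4.9 24. ] 66.8
(233, 234, 21, 15)
go [ 0.1299  0.4473 -0.0273] [ -0.1  -0.1 -19.7]
```

Green stands upright in the tray at (534,222) with its buttons out. Going to the red pack.

{"op": "send_rows", "data": {
  "plan": "0.13 0.447 -0.027 0 0 -19.7 0.085;0.13 0.447 -0.027 0 0 -19.7 0.085;0.13 0.447 -0.027 0 0 -19.7 0.085;0.13 0.447 -0.027 0 0 -19.7 0.085;0.13 0.447 -0.027 0 0 -19.7 0.085;0.13 0.447 -0.027 0 0 -19.7 0.085;0.13 0.447 -0.027 0 0 -19.7 0.085;0.13 0.447 -0.027 0 0 -19.7 0.085;0.13 0.447 -0.027 0 0 -19.7 0.085;0.13 0.447 -0.027 0 0 -19.7 0.085"
}}

```text
clock: 8.35
position: [0.4903, -0.1931, 0.1951]
tool_rot: [-3.141, 0.002, -0.041]
force: [0.1, -0.3, 0.4]
grip_width: 0.085
finger_force: 0.0
```

{"op": "send_rows", "data": {
  "plan": "0 0.027 0 0 0 0 0.085;0 0.027 0 0 0 0 0.085;0 0.027 0 0 0 0 0.085;0 0.027 0 0 0 0 0.085"
}}

```text
clock: 8.68
position: [0.4899, -0.2175, 0.195]
tool_rot: [-3.141, 0.002, -0.041]
force: [0.8, 0.8, 0.4]
grip_width: 0.0851
finger_force: 0.0
```

Run:
```python
from h import *
print(observe()['position'])
f=cam('wrist');H['red']=((0,150,70),(8,255,255))
for c,z in(('red',.078),('yellow',.057)):
    for b in blobs(f,c,30): print(c,cv2.boundingRect(b),*rect(f,b,z))
go(486.7,-240.5,110,-2.4)
```

```text
[ 0.48993426 -0.21751895  0.19499356]
red (267, 164, 28, 45) [ 487.  -240.3] [25.3 43. ] 87.9
yellow (252, 171, 6, 22) [ 487.3 -215.9] [ 5.1 21.9] 87.8
yellow (302, 170, 5, 22) [ 486.4 -266. ] [22.   4.1] 0.2
go [-0.0025  0.0236  0.0852] [-0.   0.1  0.1]
```

{"op": "send_rows", "data": {
  "plan": "-0.0025 0.0235 0.03 0 0 0 0.085;-0.0025 0.0235 0.06 0 0 0 0.085;-0.0025 0.0235 0.085 0 0 0 0.085;-0.0025 0.0235 0.085 0 0 0 0.085;-0.0025 0.0235 0.085 0 0 0 0.085"
}}

```text
clock: 9.15
position: [0.4866, -0.2403, 0.1105]
tool_rot: [-3.14, 0.002, -0.039]
force: [0.5, 0.5, 1.4]
grip_width: 0.0846
finger_force: 0.0
```

Run:
```python
from h import *
print(observe()['position']);go(487,-240.5,38.5,-2.2)
```

```text
[ 0.48658503 -0.24027828  0.11045325]
go [0.0006 0.0003 0.072 ] [-0.1  0.1 -0.1]
```

{"op": "send_rows", "data": {
  "plan": "0 0 0.03 0 0 0 0.085;0 0 0.06 0 0 0 0.085;0 0 0.072 0 0 0 0.085;0 0 0.072 0 0 0 0.085;0 0 0.072 0 0 0 0.085"
}}

```text
clock: 9.57
position: [0.4874, -0.2415, 0.0402]
tool_rot: [3.141, -0.0, -0.041]
force: [-0.1, 0.1, -0.1]
grip_width: 0.0846
finger_force: 0.0
```

{"op": "send_rows", "data": {
  "plan": "0 0 0 0 0 0 0.03;0 0 0 0 0 0 0.03;0 0 0 0 0 0 0.03;0 0 0 0 0 0 0.03;0 0 0 0 0 0 0.03;0 0 0 0 0 0 0.03;0 0 0 0 0 0 0.03;0 0 0 0 0 0 0.03"
}}

```text
clock: 10.23
position: [0.4876, -0.2414, 0.0403]
tool_rot: [3.141, -0.002, -0.041]
force: [-1.0, 4.0, 17.1]
grip_width: 0.0399
finger_force: 28.5
```

{"op": "send_rows", "data": {
  "plan": "0 0 -0.01 0 0 0 0.03;0 0 -0.03 0 0 0 0.03;0 0 -0.06 0 0 0 0.03;0 0 -0.09 0 0 0 0.03;0 0 -0.11 0 0 0 0.03;0 0 -0.11 0 0 0 0.03;0 0 -0.11 0 0 0 0.03"
}}

```text
clock: 10.82
position: [0.4871, -0.2418, 0.1501]
tool_rot: [3.141, -0.002, -0.041]
force: [-0.4, 0.4, -3.8]
grip_width: 0.0395
finger_force: 33.3
```

Run:
```python
from h import *
s=observe();print(s['position'],s['grip_width'],s['force'])
f=cam('wrist');H['red']=((0,150,70),(8,255,255))
z=s['position'][2]-.0385+.078
for b in blobs(f,'red',200):
    r=rect(f,b,z);print(r,'in tool:',np.round(Ro.from_euler('xyz',s['tool_rot']).as_matrix().T[:2,:2]@(r[0]-s['position'][:2]*1000),1))
go(572.6,-3.3,150,-22.1)
```

```text
[ 0.48709634 -0.24183551  0.15013151] 0.03952666948084728 [-0.36240721  0.41026389 -3.8310209 ]
(array([ 487.4, -241.7]), array([25.6, 43. ]), 87.8) in tool: [ 0.3 -0.1]
(array([ 520.1, -243.1]), array([38.7,  6.9]), 88.2) in tool: [33.  -0.1]
go [ 0.0762 -0.2416 -0.0011] [ 0.  -0.  19.7]
```

{"op": "send_rows", "data": {
  "plan": "0.005 -0.015 0 0 0 2 0.03;0.013 -0.04 0 0 0 4.5 0.03;0.022 -0.07 0 0 0 7 0.03;0.032 -0.1 0 0 0 9.5 0.03;0.041 -0.13 0 0 0 12 0.03;0.05 -0.16 0 0 0 14.5 0.03;0.06 -0.19 0 0 0 17 0.03;0.068 -0.215 0 0 0 19 0.03;0.074 -0.235 0 0 0 19.7 0.03;0.0763 -0.2413 0 0 0 19.7 0.03"
}}

```text
clock: 11.7
position: [0.5729, 0.0004, 0.1473]
tool_rot: [-3.141, 0.002, -0.382]
force: [-0.9, -0.5, -4.7]
grip_width: 0.0398
finger_force: 33.2
```

{"op": "send_rows", "data": {
  "plan": "0 0 0.02 0 0 0 0.03;0 0 0.03 0 0 0 0.03;0 0 0.03 0 0 0 0.03;0 0 0.03 0 0 0 0.03"
}}

```text
clock: 12.03
position: [0.5721, -0.0045, 0.118]
tool_rot: [3.14, 0.002, -0.386]
force: [0.6, -0.6, -2.8]
grip_width: 0.0398
finger_force: 33.2
```

Run:
```python
from h import *
s=observe();print(s['position'],s['tool_rot'])
f=cam('wrist')
for b in blobs(f,'blue',100): print(cv2.boundingRect(b),rect(f,b,.043))
go(572.7,-3.6,100,-22.1)
cv2.imwrite('pics/w5.png',f['color'][:,:,::-1])
```

```text
[ 0.57207988 -0.00445061  0.11801999] [ 3.14017668e+00  2.10009520e-03 -3.85598469e-01]
go [-0.0002 -0.0007  0.0188] [ 0.  0. -0.]
```

View pics/w5.png

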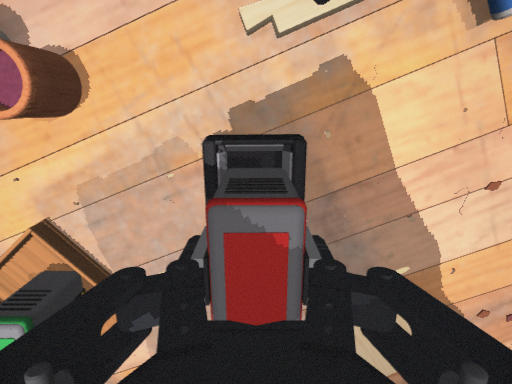

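The red pack at column 256 is centred over the charger at column 255. Inserting it.

{"op": "send_rows", "data": {
  "plan": "0 -0.0007 0.015 0 0 0 0.03;0 -0.0007 0.028 0 0 0 0.03;0 -0.0007 0.036 0 0 0 0.03;0 -0.0007 0.044 0 0 0 0.03;0 -0.0007 0.05 0 0 0 0.03;0 -0.0007 0.054 0 0 0 0.03;0 -0.0007 0.058 0 0 0 0.03;0 -0.0007 0.058 0 0 0 0.03;0 -0.0007 0.058 0 0 0 0.03"
}}

```text
clock: 12.83
position: [0.5733, -0.003, 0.061]
tool_rot: [-3.142, -0.0, -0.385]
force: [0.0, -1.0, -3.5]
grip_width: 0.0395
finger_force: 33.2
```

{"op": "send_rows", "data": {
  "plan": "0 0 0.004 0 0 0 0.03;0 0 0.008 0 0 0 0.03;0 0 0.0105 0 0 0 0.03;0 0 0.0115 0 0 0 0.03;0 0 0.0115 0 0 0 0.03"
}}

```text
clock: 13.25
position: [0.5733, -0.0029, 0.0502]
tool_rot: [-3.141, -0.0, -0.385]
force: [-6.8, 0.1, 17.2]
grip_width: 0.0399
finger_force: 36.2
```

{"op": "send_rows", "data": {
  "plan": "0 0 0 0 0 0 0.05;0 0 0 0 0 0 0.07;0 0 0 0 0 0 0.085;0 0 0 0 0 0 0.085;0 0 0 0 0 0 0.085;0 0 -0.02 0 0 0 0.085;0 0 -0.05 0 0 0 0.085;0 0 -0.09 0 0 0 0.085;0 0 -0.1 0 0 0 0.085;0 0 -0.1 0 0 0 0.085"
}}

```text
clock: 14.08
position: [0.5749, -0.003, 0.1527]
tool_rot: [-3.139, -0.005, -0.385]
force: [-0.4, -0.0, -0.2]
grip_width: 0.0853
finger_force: 0.0
```

Run:
```python
from h import *
s=observe();print(s['position'],s['tool_rot'])
f=cam('wrist');H['red']=((0,150,70),(8,255,255))
for c,z in(('red',.088),('yellow',.067),('blue',.043)):
    for b in blobs(f,c,60): print(c,cv2.boundingRect(b),*rect(f,b,z))
go(509.7,21.5,130,-22.1)
```

```text
[ 0.57493281 -0.00296852  0.15273303] [-3.13908717 -0.00483002 -0.38501686]
red (240, 178, 35, 54) [572.8  -2.7] [25.8 42.8] 68.0
red (230, 160, 54, 12) [603.5 -14.4] [39.6  7.9] 74.6
yellow (223, 185, 8, 27) [581.4  21.2] [ 5.1 22.8] 68.7
yellow (284, 184, 7, 28) [562.9 -25.9] [ 5.  23.7] 69.5
blue (246, 244, 25, 23) [510.4  21.2] [23.5 23.9] 68.0
blue (461, 0, 35, 28) [ 644.5 -217.6] [23.2 21.2] 7.6
go [-0.0688  0.0016  0.0206] [-0.1 -0.1  0. ]
```

Red is seated: its label and buttons sit where green's did when latched. Next I'll shut the fingers and go over the blue button.

{"op": "send_rows", "data": {
  "plan": "-0.02 0.001 0.005 0 0 0 0;-0.045 0.001 0.02 0 0 0 0;-0.0685 0.0015 0.02 0 0 0 0;-0.0685 0.0015 0.05 0 0 0 0;-0.0685 0.0015 0.07 0 0 0 0;-0.0685 0.0015 0.07 0 0 0 0;-0.0685 0.0015 0.07 0 0 0 0;-0.0685 0.0015 0.07 0 0 0 0;-0.0685 0.0015 0.07 0 0 0 0"
}}

```text
clock: 14.88
position: [0.5097, 0.0213, 0.0802]
tool_rot: [-3.141, -0.001, -0.385]
force: [-0.0, -0.1, 0.4]
grip_width: 0.0001
finger_force: 0.0
```

Run:
```python
from h import *
s=observe();print(s['position'],s['force'],s['grip_width']);go(510,21.3,38,-22.1)
```

```text
[0.50974564 0.02125087 0.08024621] [-0.03971804 -0.10786496  0.40279869] 8.808114693342471e-05
go [ 0.0002 -0.0001  0.0422] [-0.  -0.1  0. ]
```

{"op": "send_rows", "data": {
  "plan": "0 0 0.02 0 0 0 0;0 0 0.034 0 0 0 0;0 0 0.038 0 0 0 0;0 0 0.041 0 0 0 0;0 0 0.043 0 0 0 0;0 0 0.043 0 0 0 0;0 0 0.043 0 0 0 0"
}}

```text
clock: 15.47
position: [0.5092, 0.0214, 0.0378]
tool_rot: [-3.141, -0.0, -0.385]
force: [-5.8, 0.3, 16.6]
grip_width: -0.0
finger_force: 8.1
```

The force of 16.6 N is well above the button's 4 N, so it is on its stop. Retreating.

{"op": "send_rows", "data": {
  "plan": "0 0 -0.02 0 0 0 0;0 0 -0.05 0 0 0 0;0 0 -0.09 0 0 0 0;0 0 -0.13 0 0 0 0;0 0 -0.15 0 0 0 0;0 0 -0.15 0 0 0 0;0 0 -0.15 0 0 0 0"
}}

```text
clock: 16.05
position: [0.5099, 0.0214, 0.1884]
tool_rot: [-3.14, -0.003, -0.385]
force: [-0.1, 0.2, 0.1]
grip_width: -0.0002
finger_force: 0.0
```

Run:
```python
from h import *
s=observe();print(s['position'],s['force'])
f=cam('wrist');H['red']=((0,150,70),(8,255,255))
for c,z in(('red',.088),('yellow',.067),('green',.082),('blue',.043)):
    for b in blobs(f,c,60): print(c,*rect(f,b,z))
print(bot.job_done())
```

```text
[0.50990886 0.02140502 0.18837198] [-0.11069585  0.22847601  0.07536188]
red [573.2  -2.8] [25.3 43.8] 68.7
yellow [533.  170.4] [ 5.3 15.8] 68.1
yellow [563.7 -26.2] [ 5.4 22.4] 69.3
green [534.1 223.8] [26.4 43. ] 67.8
green [537.9 203.6] [73.8 34.1] 9.1
blue [510.6  21.5] [22.3 23.1] 23.3
the job is handed in; nothing more can be done
None
```

The job is handed in at 16 s: the green pack stands in the tray, the red pack is seated in the charger and looks latched in the wrist camera, and the start button was pressed to its stop and released; the judge's verdict was not shown.

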